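# Rake a cover plate out from under the drain rack and slide it onto its outline

## Task

The square steel cover plate has ended up under the wire drain rack, where no hand fits. Take the orange-handled chip rake, reach under the rack, draw the plate out and slide it across the bench until it lies inside its square outline on the white layout sheet, square to the lines, without shifting or tipping over the parts already laid out there. Then lay the rake flat on the bench, off the sheet and clear of the plate.

Things in the scene. Friction and masses are not known exactly. Their poses are not given: they have to be found in the camera images.
- plate_center (a point): Centre (half-way up, 5 mm over the bench) of the loose steel cover plate: 100 x 100 x 10 mm, 0.55 to 0.95 kg, flat on the bench, four dark bolt holes and a round recess on top. x, y along its sides, z up; alike each quarter turn. Starts under the rack (a corner may peep out), turned up to 0.35 rad against it. Too wide and thin to pinch; slides with about 3 to 10 N.
- rack: Fixed wire drain rack; origin on the bench under its centre. 340 mm along x, 180 mm along y, on four thin wire legs at its corners (x = +-165, y = +-87 mm), open between them. Frame's underside 69 mm, wires' top 79 mm over the bench; small drained parts on it near its two x ends stand up to 116 mm over the bench. Its -y long side faces the layout sheet.
- rake_grip (a point): Centre of the orange handle of the loose chip rake (0.25 kg), 24 mm over the bench as found; x points along the rake from handle to blade, z up. Handle: from 60 mm behind to 50 mm ahead of this point, 26 mm wide, 28 mm tall (10 to 38 mm over the bench, free underneath). A round guard (48 mm across) follows at 53 mm, then an 8 mm rod to the blade. Balance point about 90 mm ahead.
- rake_blade (a point): Centre of the rake's flat steel blade, 240 mm along the rake's x from the handle's centre. The blade stands square across the rake: 4 mm thick along x, 90 mm wide along y, 28 mm tall; its lower edge is on the bench when the rake stands as found, resting on blade and guard (this point is then 14 mm over the bench).
- outline (a point): Centre, on the bench, of the blue square outline on the layout sheet in which the plate belongs: inside width 118 mm, so 9 mm wider than the plate all round. x and y along its sides, parallel to those of the sheet; +y is the side turned towards the rack. The sheet is thinner than 1 mm and nothing catches on it.
- sheet: White laminated layout sheet taped to the bench, 420 mm along x by 297 mm along y, flush with the bench; origin at its middle. The square outline's centre is 40 mm along +y from it; four blue circles 70 mm across lie at (-125, 40), (125, 40), (125, -85) and (-125, -85) mm, three of them (not the last) hold parts, in any order.
- piston_center (a point): Centre of a loose aluminium piston with two black bands, 52 mm across, 38 mm tall, standing in one of the circles. To be left alone.
- bush_center (a point): Centre of a loose brass bush, 56 mm outside, 36 mm inside, 30 mm tall, standing in one of the circles. To be left alone.
- adaptor_center (a point): Centre of a loose dark steel hose adaptor, 48 mm across the foot, 46 mm tall, standing in one of the circles. To be left alone.
Things that resemble listed ones, but are neither listed nor needed, are in the scene too. Of the things that look like the part that bears plate_center, take the one that is farthest to the robot's right at the start.

How it is judged:
By the outcome, as a careful person would: the job done as asked, in the order asked, and still so for the second after the job is handed in, with the robot touching nothing.
It also fails if it takes over 72 s, if anything falls off the work surface, if the arm or the gripper's body presses on something with over 40 N, if the wrist force passes 120 N, or if a joint passes its speed limit or range.

## Robot

A 7-joint arm with a two-finger parallel gripper is mounted at the origin on the work surface. World frame = base frame: x ahead of the robot, y to its left, z up, the work surface at z = 0. Lengths are in m, angles in rad, forces in N, time in s.
With the tool pointing down it reaches from about 0.4 to 0.875 m from the base axis. Payload 19.3 kg.
Tool frame: the origin (TCP) lies at the very end of the fingers, on their centre line; the grasp point (between the pads) lies 19 mm behind it; z points along the fingers, y is the direction in which the jaws open and shut (so a half turn about z gives the same grasp; the last joint's range is limited). The gripper opens to 85 mm and grips with 20 to 120 N. Pads are 22 mm wide; open, the fingers measure 114 mm over their backs; the gripper's body (76 mm by 85 mm) begins 54 mm behind the grasp point. The pads swing forward as they close: fully open they stand 13 mm farther back than shut.
Start: joints at [1.118, 0.521, -0.036, 1.599, 0.021, 1.021, -0.113], TCP at [0.233, -0.58, 0.231] pointing down, gripper open.
Joint ranges: [-2.91, 2.91], [-0.3, 2.13], [-1.5, 1.42], [0.17, 2.43], [-1.26, 4.41], [0.16, 1.93], [-2.52, 2.52]. Speed limits (rad/s): [1.89, 1.89, 2.39, 2.39, 3.01, 3.01, 3.01].

## Interface

Orientations are given as [roll, pitch, yaw] about the fixed x, y, z axes, in that order (R = Rz(yaw) Ry(pitch) Rx(roll)).
In Python, from workcell import bot gives the robot as it stands.
- The arm moves only by the tool carry_out, never from a script. Its argument "targets" is a list of rows, each a list of 7 numbers: the shift along the tool's x, y, z in mm, then the turn, a rotation vector about the tool's x, y, z in units of 6 degrees (1.0 is 6 degrees), then the closure in counts, from 0 (fully open) to 255 (shut). A call has 1 to 5 rows; each row shifts and turns the commanded pose from where the row before left it, along the tool's axes as they then stand; what a row does not reach is not made up. A row lasts 1/12 s, in which the tool goes at most 41.7 mm and 7.16 degrees, less where a joint would pass 70% of its speed; a pose out of reach is approached as far as the arm can. A call is refused whole if a number of a shift passes 41.7 or a number of a turn 1, either way. A call with a gripper value outside its range is refused whole. The fingers move at their own pace and stop on an object; "force" is the grip in N (left out, the last holds). Time passes only in rows, so rows that do not move let the fingers close. It gives the time, the measured TCP pose, the force and the opening at its end, in the units of the state.
- bot.observe(): the state, without advancing time (a new reading comes with each control period).
- bot.grab_frame(name): name is "side" or "top" or "wrist"; returns a dict with "color" (420x560x3 uint8, red, green, blue), "z_map" (420x560 float32, m along the optical axis (not along the pixel's ray), 0 where there is no reading), "K" (3x3 intrinsics, pixels), "cam_to_world" (4x4, takes a point from camera to world coordinates); the wrist camera has in their place "T_tool_cam" (4x4, takes a point from camera to tool coordinates, whose origin is the TCP and whose axes are the flange's). Camera axes: x right, y down, z forward; pixel columns grow to the right and rows downward; lengths in m; the calibration is good to about 2 mm. A picture is of the moment at which its call begins: read the wrist's pose just before it.
- bot.job_done(): hands the job in, once; it reports no verdict.
The state is a dict: "clock": time; "qpos": joint angles; "qd": joint speeds; "joint_efforts": joint torques, N m; "position": TCP position; "tool_rot": TCP orientation; "force": force on the tool from outside, world axes, zero at the start; "moment": the same for the moment, N m; "grip_width": finger opening in m.
Only numpy, scipy, OpenCV 4.12 (cv2) and the standard library are available. Lean on these libraries where they do the work, as an engineer would, in place of code of your own. Each camera call takes 0.05 s, during which the arm holds its last target. There are 200 camera calls.

## Working session

There is one attempt and no reset: what is moved stays moved. The work goes in short steps, Python scripts to look and compute and a tool call to move; the robot and the scene stay as the last step left them, time stands still between calls to the robot, and variables do not carry over. Pictures are saved under pics/ and viewed, about 8 in all and at most 12, crops included, and the job is handed in when it is done.

Besides the shell and the picture viewer there is one more tool, called after "Request:" by a JSON object that holds its "method" and its "body", one argument or row to a line. carry_out: Moves the arm, as the interface text tells. Its arguments: {"type":"object","properties":{"targets":{"type":"array","items":{"type":"array","items":{"type":"number"}}},"force":{"type":"number"}},"required":["targets"]}

```bash
mkdir -p pics; ls; python3 - <<'E'
from workcell import bot
import cv2,numpy as np
s=bot.observe();print(s)
for n in("top","side"):
    f=bot.grab_frame(n);np.savez(f"{n}0.npz",**f)
    cv2.imwrite(f"pics/{n}0.png",cv2.resize(f["color"][:,:,::-1],(784,588),interpolation=cv2.INTER_CUBIC))
    print(f["K"],f["cam_to_world"])
E
```

```text
pics
{'clock': 0.0, 'qpos': array([ 1.11782147,  0.52200845, -0.03633281,  1.5999972 ,  0.02119554,
        1.02114706, -0.11283181]), 'qd': array([-0.00123664, -0.00243905, -0.00043177,  0.00013947, -0.0017598 ,
       -0.00258585, -0.00232012]), 'joint_efforts': array([-3.13990540e-05, -9.27115417e+01,  1.98008180e+00, -3.69934309e+01,
        1.78733800e-02,  8.26185336e-03, -2.50937472e-05]), 'position': array([ 0.23327259, -0.57945799,  0.23073303]), 'tool_rot': array([-3.14042016e+00,  7.93895867e-05,  3.82735284e-01]), 'force': array([ 0.12397418, -0.41015707, -0.25893361]), 'moment': array([-0.00877152,  0.072723  , -0.03065157]), 'grip_width': 0.0855794386803695}
[[534.22929583   0.         278.3533938 ]
 [  0.         534.22929583 215.27182842]
 [  0.           0.           1.        ]] [[ 1.12752726e-03 -9.77995260e-01  2.08624065e-01  2.34559494e-01]
 [-9.99992955e-01 -1.84965942e-03 -3.26634814e-03  1.10282419e-01]
 [ 3.58035647e-03 -2.08618913e-01 -9.77990455e-01  1.32511442e+00]
 [ 0.00000000e+00  0.00000000e+00  0.00000000e+00  1.00000000e+00]]
[[410.77867638   0.         278.13943067]
 [  0.         410.77867638 205.3257283 ]
 [  0.           0.           1.        ]] [[ 0.99962572  0.01039363  0.02530601  0.46049781]
 [-0.01672251 -0.49993999  0.86589859 -1.04038682]
 [ 0.02165131 -0.86599768 -0.49957906  0.69964009]
 [ 0.          0.          0.          1.        ]]
```

View pics/top0.png

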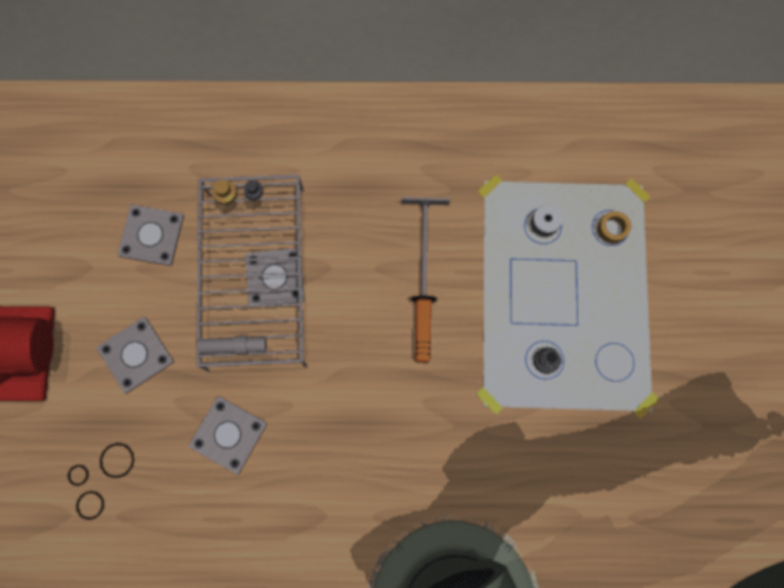

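View pics/side0.png

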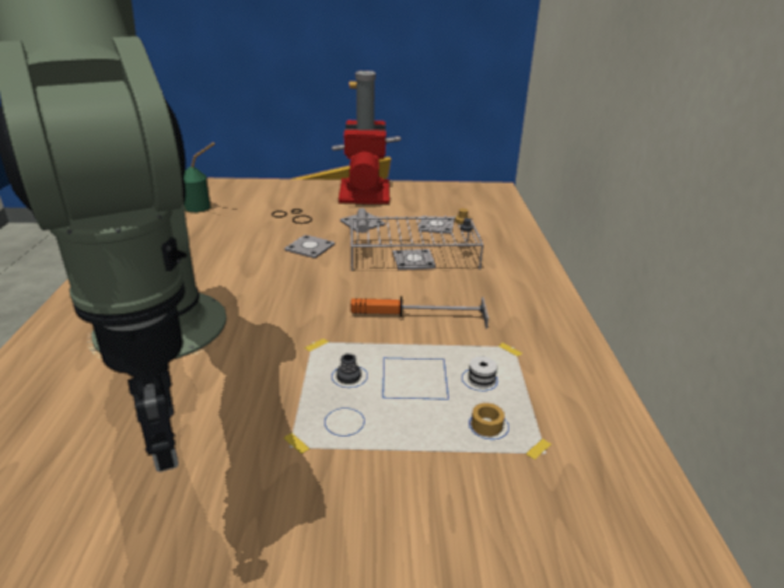

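The plate wanted is under the rack at about (273,277) in the top view. The rake is at (423,330)→(425,202) and the outline at (544,292). The piston, bush and adaptor stand in the circles. Next I'll make a metric orthophoto and measure from it.

```bash
cat > h.py <<'E'
import numpy as np,cv2
def pix2w(f,uv,z):
    uv=np.atleast_2d(np.asarray(uv,float));K=f["K"];T=f["cam_to_world"]
    d=(T[:3,:3]@np.linalg.inv(K)@np.c_[uv,np.ones(len(uv))].T).T
    return T[:3,3]+d*((z-T[2,3])/d[:,2])[:,None]
def w2pix(f,P):
    P=np.atleast_2d(P);T=np.linalg.inv(f["cam_to_world"]);c=(T[:3,:3]@P.T).T+T[:3,3];c=(f["K"]@c.T).T;return c[:,:2]/c[:,2:]
def ortho(f,x0,x1,y0,y1,z,mm):  # image up=+x, left=+y
    w=int((y1-y0)*1000/mm);h=int((x1-x0)*1000/mm)
    src=np.array([[x1,y1,z],[x1,y0,z],[x0,y0,z],[x0,y1,z]])
    H=cv2.getPerspectiveTransform(w2pix(f,src).astype(np.float32),np.float32([[0,0],[w,0],[w,h],[0,h]]))
    return cv2.warpPerspective(f["color"],H,(w,h),flags=cv2.INTER_CUBIC)
def rect(f,mask,z):
    c=max(cv2.findContours(mask.astype(np.uint8),cv2.RETR_EXTERNAL,cv2.CHAIN_APPROX_NONE)[0],key=cv2.contourArea)
    return cv2.minAreaRect((pix2w(f,c[:,0],z)[:,:2]*1000).astype(np.float32))
E
python3 - <<'E'
import numpy as np,cv2
from h import *
f=dict(np.load("top0.npz"));hsv=cv2.cvtColor(f["color"],cv2.COLOR_RGB2HSV)
H,S,V=[hsv[...,i].astype(int) for i in range(3)]
uu,vv=np.meshgrid(range(560),range(420))
o=(H<14)&(S>190)&(V>120)&(uu>280)&(uu<320)&(vv>200)
print("handle",rect(f,o,.024))
b=(H>100)&(H<125)&(S>60)&(uu>355)&(uu<422)&(vv>178)&(vv<240)
print("outline",rect(f,b,0.))
s=(S<40)&(V>120)&(uu>335)&(vv>120)&(vv<300);print("sheet",rect(f,s,0.))
pts={'bladeL':(402,202,.028),'bladeR':(449,203,.028),'guard':(423.5,299,.04),'blade mid':(425,202,.028)}
for k,(u,v,z) in pts.items(): print(k,pix2w(f,[(u/1.4,v/1.4)],z).round(4))
# rack corners tops ~79mm
for u,v in[(201,179),(300,178),(304,364),(200,366)]: print("rack",pix2w(f,[(u/1.4,v/1.4)],.075).round(4))
im=ortho(f,.33,.68,-.02,.33,.010,.5)
cv2.imwrite("pics/rack.png",cv2.resize(im,(600,600))[:,:,::-1])
E
```

```text
Traceback (most recent call last):
  File "h.py", line 14, in rect
    c=max(cv2.findContours(mask.astype(np.uint8),cv2.RETR_EXTERNAL,cv2.CHAIN_APPROX_NONE)[0],key=cv2.contourArea)
ValueError: max() iterable argument is empty
```

```bash
python3 - <<'E'
import numpy as np,cv2
from h import *
f=dict(np.load("top0.npz"));hsv=cv2.cvtColor(f["color"],cv2.COLOR_RGB2HSV)
print(hsv[235,302],hsv[186,380],hsv[175:195,364:367].tolist()[5],hsv[150,360],hsv[320//1,100])
H,S,V=[hsv[...,i].astype(int) for i in range(3)]
uu,vv=np.meshgrid(range(560),range(420))
o=(H<14)&(S>175)&(V>120)&(uu>280)&(uu<320)&(vv>200)&(vv<265)
if o.any(): print("handle",rect(f,o,.024))
b=(H>95)&(H<130)&(S>45)&(uu>355)&(uu<422)&(vv>178)&(vv<240)
if b.any(): print("outline",rect(f,b,0.))
s=(S<45)&(V>100)&(uu>335)&(vv>120)&(vv<300)
if s.any():print("sheet",rect(f,s,0.))
pts={'bladeL':(402,202,.028),'bladeR':(449,203,.028),'guard':(423.5,299,.04),'blade mid':(425,202,.028)}
for k,(u,v,z) in pts.items(): print(k,pix2w(f,[(u/1.4,v/1.4)],z).round(4))
for u,v in[(201,179),(300,178),(304,364),(200,366)]: print("rack",pix2w(f,[(u/1.4,v/1.4)],.075).round(4))
im=ortho(f,.33,.68,-.02,.33,.010,.5)
cv2.imwrite("pics/rack.png",cv2.resize(im,(600,600))[:,:,::-1])
E
```

```text
[ 13 176 154] [108  16 155] [[60, 3, 158], [38, 6, 159], [38, 6, 159]] [105   3 159] [ 14 104 147]
handle ((478.8946533203125, 47.25651168823242), (19.930511474609375, 68.21212005615234), 89.62495422363281)
outline ((565.7554931640625, -113.65687561035156), (4.942901134490967, 63.61032485961914), 84.42835235595703)
sheet ((535.65576171875, -212.816650390625), (297.634765625, 420.6376953125), 88.38421630859375)
bladeL [[0.6968 0.0837 0.028 ]]
bladeR [[ 0.6951 -0.0021  0.028 ]]
guard [[0.5131 0.0466 0.04  ]]
blade mid [[0.6969 0.0417 0.028 ]]
rack [[0.722  0.4402 0.075 ]]
rack [[0.7243 0.2652 0.075 ]]
rack [[0.3935 0.2498 0.075 ]]
rack [[0.3899 0.424  0.075 ]]
```

View pics/rack.png

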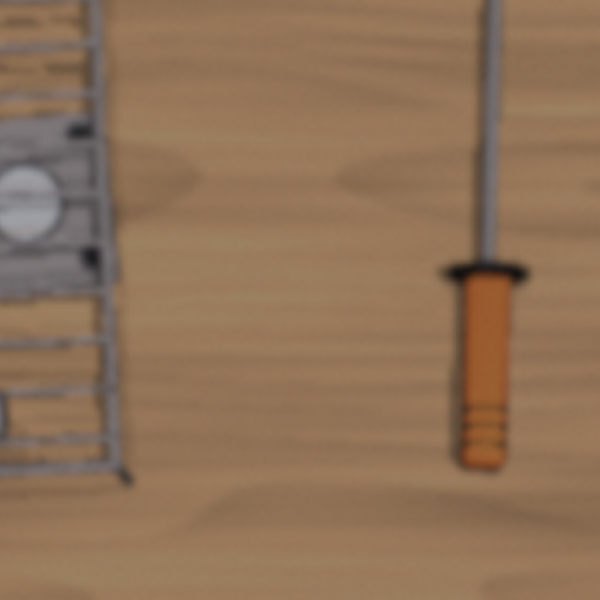

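Readings from the orthophoto:

| Thing | Position (m) | Yaw (rad) |
|---|---|---|
| Plate centre | (0.562, 0.314) | +0.1 |
| Rake grip | (0.460, 0.048) | −0.024 |
| Rack near edge | y ≈ 0.257 | |
| Outline | (0.537, −0.173) | −0.028 |

Next is a small planner helper that prints rows.

```bash
cat > plan.py <<'E'
import numpy as np
from scipy.spatial.transform import Rotation as R
from workcell import bot
def rows(targets,start=None):
    """targets: list of (x,y,z mm, yaw rad, nrows); prints tool-frame rows"""
    s=bot.observe()
    p,r=(s["position"]*1000,R.from_euler('xyz',s["tool_rot"])) if start is None else start
    for x,y,z,yaw,n in targets:
        g=np.array([x,y,z]);rg=R.from_euler('xyz',[np.pi,0,yaw]);dr=(r.inv()*rg).as_rotvec()/n;dp=(g-p)/n
        for i in range(n):
            print([*np.round(r.inv().apply(dp),1),*np.round(np.degrees(dr)/6,2)])
            p=p+dp;r=r*R.from_rotvec(dr)
        print('--',n)
    return p,r
def st():
    s=bot.observe();print("t",round(s["clock"],2),"p",(s["position"]*1000).round(1),"rot",s["tool_rot"].round(4),"F",s["force"].round(1),"w",round(s["grip_width"]*1000,1),"q",s["qpos"].round(2))
E
python3 - <<'E'
from plan import *
rows([(475,48,150,-.024,20)])
E
```

```text
[np.float64(22.9), np.float64(-24.6), np.float64(4.1), np.float64(-0.0), np.float64(0.0), np.float64(0.19)]
[np.float64(22.4), np.float64(-25.0), np.float64(4.1), np.float64(-0.0), np.float64(0.0), np.float64(0.19)]
[np.float64(21.9), np.float64(-25.5), np.float64(4.1), np.float64(-0.0), np.float64(0.0), np.float64(0.19)]
[np.float64(21.4), np.float64(-25.9), np.float64(4.1), np.float64(-0.0), np.float64(0.0), np.float64(0.19)]
[np.float64(20.9), np.float64(-26.4), np.float64(4.1), np.float64(-0.0), np.float64(0.0), np.float64(0.19)]
[np.float64(20.3), np.float64(-26.8), np.float64(4.1), np.float64(-0.0), np.float64(0.0), np.float64(0.19)]
[np.float64(19.8), np.float64(-27.2), np.float64(4.1), np.float64(-0.0), np.float64(0.0), np.float64(0.19)]
[np.float64(19.2), np.float64(-27.6), np.float64(4.1), np.float64(-0.0), np.float64(0.0), np.float64(0.19)]
[np.float64(18.6), np.float64(-28.0), np.float64(4.1), np.float64(-0.0), np.float64(0.0), np.float64(0.19)]
[np.float64(18.1), np.float64(-28.4), np.float64(4.1), np.float64(-0.0), np.float64(0.0), np.float64(0.19)]
[np.float64(17.5), n
[... 365 characters left out ...]
at64(-0.0), np.float64(0.0), np.float64(0.19)]
[np.float64(15.1), np.float64(-30.0), np.float64(4.0), np.float64(-0.0), np.float64(0.0), np.float64(0.19)]
[np.float64(14.5), np.float64(-30.3), np.float64(4.0), np.float64(-0.0), np.float64(0.0), np.float64(0.19)]
[np.float64(13.9), np.float64(-30.6), np.float64(4.0), np.float64(-0.0), np.float64(0.0), np.float64(0.19)]
[np.float64(13.2), np.float64(-30.9), np.float64(4.0), np.float64(-0.0), np.float64(0.0), np.float64(0.19)]
[np.float64(12.6), np.float64(-31.2), np.float64(4.0), np.float64(-0.0), np.float64(0.0), np.float64(0.19)]
[np.float64(12.0), np.float64(-31.4), np.float64(4.0), np.float64(-0.0), np.float64(0.0), np.float64(0.19)]
-- 20
```

Request:
{"method": "carry_out", "body": {
  "targets": [
    [23,-24.5,4,0,0,0.19,0],
    [22.5,-25,4,0,0,0.19,0],
    [22,-25.5,4,0,0,0.19,0],
    [21.5,-26,4,0,0,0.19,0],
    [21,-26.5,4,0,0,0.19,0]
  ]
}}

```text
clock: 0.52
position: [0.2943, -0.421, 0.2109]
tool_rot: [-3.141, 0.0, 0.282]
force: [0.7, -0.6, -0.3]
grip_width: 0.0855
```

Request:
{"method": "carry_out", "body": {
  "targets": [
    [20.5,-27,4,0,0,0.2,0],
    [20,-27,4,0,0,0.2,0],
    [19,-27.5,4,0,0,0.2,0],
    [18.5,-28,4,0,0,0.2,0],
    [18,-28.5,4,0,0,0.2,0]
  ]
}}

```text
clock: 0.93
position: [0.3546, -0.264, 0.1911]
tool_rot: [-3.142, 0.0, 0.177]
force: [1.4, -0.2, -0.4]
grip_width: 0.0857
```

Request:
{"method": "carry_out", "body": {
  "targets": [
    [17.5,-28.5,4,0,0,0.2,0],
    [17,-29,4,0,0,0.2,0],
    [16.5,-29.5,4,0,0,0.2,0],
    [15.5,-29.5,4,0,0,0.2,0],
    [15,-30,4,0,0,0.2,0]
  ]
}}

```text
clock: 1.35
position: [0.4154, -0.1077, 0.1711]
tool_rot: [-3.142, 0.0, 0.073]
force: [0.4, -0.4, 0.8]
grip_width: 0.0856
```

Request:
{"method": "carry_out", "body": {
  "targets": [
    [14.5,-30.5,4,0,0,0.2,0],
    [14,-30.5,4,0,0,0.2,0],
    [13,-31,4,0,0,0.2,0],
    [12.5,-31,4,0,0,0.2,0],
    [12,-31.5,4,0,0,0.2,0]
  ]
}}

```text
clock: 1.77
position: [0.4764, 0.0489, 0.151]
tool_rot: [3.141, 0.0, -0.032]
force: [0.9, -0.5, 0.4]
grip_width: 0.0856
```

Excellent tracking. A quick wrist view checks the alignment over the handle.

```bash
python3 - <<'E'
from plan import *;import cv2
from h import *
s=bot.observe();f=bot.grab_frame("wrist");st()
T=np.eye(4);T[:3,:3]=R.from_euler('xyz',s["tool_rot"]).as_matrix();T[:3,3]=s["position"]
f["cam_to_world"]=T@f["T_tool_cam"]
hsv=cv2.cvtColor(f["color"],cv2.COLOR_RGB2HSV);o=(hsv[...,0]<14)&(hsv[...,1]>165)&(hsv[...,2]>90)
o=cv2.morphologyEx(o.astype(np.uint8),cv2.MORPH_CLOSE,np.ones((15,15)))
print("handle",rect(f,o,.03))
cv2.imwrite("pics/w1.png",f["color"][:,:,::-1])
E
```

```text
t 1.82 p [478.4  55.5 150.5] rot [-3.1386e+00 -8.0000e-04 -2.8000e-02] F [-1.1 10.  -2. ] w 85.5 q [-0.12  0.42 -0.16  2.04  0.09  0.69 -1.93]
handle ((457.79864501953125, 48.70703887939453), (25.66284942626953, 109.27050018310547), 88.92066192626953)
```

View pics/w1.png

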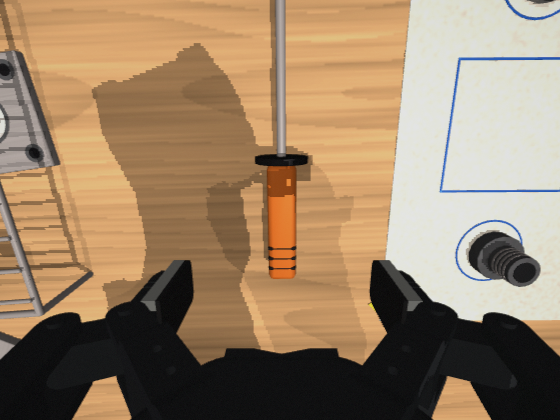

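The wrist view shows the handle at (282,222) between the fingers, with the guard at (281,160). The grip centre is at (0.4625, 0.0485). I'll settle, descend and grip.

Request:
{"method": "carry_out", "body": {
  "targets": [
    [0,0,28,0,0,0,0],
    [0,0,29,0,0,0,0],
    [0,0,29,0,0,0,0],
    [0,0,29,0,0,0,0],
    [0,0,20,0,0,-0.05,0]
  ]
}}

```text
clock: 2.23
position: [0.4753, 0.0472, 0.014]
tool_rot: [3.141, 0.002, -0.025]
force: [0.6, 0.5, -1.2]
grip_width: 0.0853
```

Request:
{"method": "carry_out", "body": {
  "targets": [
    [0,0,9.5,0,0,-0.05,0],
    [0,0,0,0,0,0,0],
    [0,0,0,0,0,0,80]
  ]
}}

```text
clock: 2.48
position: [0.4763, 0.0473, 0.0071]
tool_rot: [3.141, 0.0, -0.02]
force: [-0.2, 0.7, 1.0]
grip_width: 0.0757
```

Request:
{"method": "carry_out", "body": {
  "targets": [
    [0,0,0,0,0,0,255],
    [0,0,0,0,0,0,255],
    [0,0,0,0,0,0,255],
    [0,0,0,0,0,0,255],
    [0,0,0,0,0,0,255]
  ],
  "force": 90
}}

```text
clock: 2.9
position: [0.4768, 0.047, 0.0075]
tool_rot: [3.142, -0.001, -0.021]
force: [-0.9, -2.1, 10.8]
grip_width: 0.0247
```

```bash
python3 - <<'E'
from plan import *
st()
E
```

```text
t 2.9 p [476.8  47.    7.5] rot [ 3.1416e+00 -1.2000e-03 -2.1000e-02] F [-0.9 -2.1 10.8] w 24.7 q [-0.15  0.68 -0.09  2.11  0.17  0.35 -1.98]
```

Gripped at 24.7 mm width. Now I'll lift, swing to point at the rack, and pre-position.

```bash
python3 - <<'E'
from plan import *
rows([(476.8,47,60,-.021,2),(544.6,-20.5,60,1.52,16)])
E
```

```text
[np.float64(0.0), np.float64(0.0), np.float64(-26.2), np.float64(0.0), np.float64(-0.01), np.float64(0.0)]
[np.float64(0.0), np.float64(0.0), np.float64(-26.2), np.float64(0.0), np.float64(-0.01), np.float64(0.0)]
-- 2
[np.float64(4.3), np.float64(4.1), np.float64(0.0), np.float64(-0.0), np.float64(0.0), np.float64(-0.92)]
[np.float64(3.9), np.float64(4.5), np.float64(0.0), np.float64(-0.0), np.float64(0.0), np.float64(-0.92)]
[np.float64(3.5), np.float64(4.9), np.float64(0.0), np.float64(-0.0), np.float64(0.0), np.float64(-0.92)]
[np.float64(3.0), np.float64(5.2), np.float64(0.0), np.float64(-0.0), np.float64(0.0), np.float64(-0.92)]
[np.float64(2.5), np.float64(5.5), np.float64(0.0), np.float64(-0.0), np.float64(0.0), np.float64(-0.92)]
[np.float64(1.9), np.float64(5.7), np.float64(0.0), np.float64(-0.0), np.float64(0.0), np.float64(-0.92)]
[np.float64(1.4), np.float64(5.8), np.float64(0.0), np.float64(-0.0), np.float64(0.0), np.float64(-0.92)]
[np.float64(0.8), np.float64(5.9), np.float64(0.0), np.float64(-0.0), np.float64(0.0), np.float64(-0.92)]
[np.float64(0.2), np.float64(6.0), np.float64(0.0), np.float64(-0.0), np.float64(0.0), np.float64(-0.92)]
[np.float64(-0.3), np.float64(6.0), np.float64(0.0), np.float64(-0.0), np.float64(0.0), np.float64(-0.92)]
[np.float64(-0.9), np.float64(5.9), np.float64(0.0), np.float64(-0.0), np.float64(0.0), np.float64(-0.92)]
[np.float64(-1.5), np.float64(5.8), np.float64(0.0), np.float64(-0.0), np.float64(0.0), np.float64(-0.92)]
[np.float64(-2.0), np.float64(5.6), np.float64(0.0), np.float64(-0.0), np.float64(0.0), np.float64(-0.92)]
[np.float64(-2.6), np.float64(5.4), np.float64(0.0), np.float64(-0.0), np.float64(0.0), np.float64(-0.92)]
[np.float64(-3.1), np.float64(5.1), np.float64(0.0), np.float64(-0.0), np.float64(0.0), np.float64(-0.92)]
[np.float64(-3.6), np.float64(4.8), np.float64(0.0), np.float64(-0.0), np.float64(0.0), np.float64(-0.92)]
-- 16
```

Request:
{"method": "carry_out", "body": {
  "targets": [
    [0,0,-26,0,0,0,255],
    [0,0,-26.5,0,0,0,255],
    [4.3,4.1,0,0,0,-0.5,255],
    [4,4.5,0,0,0,-0.92,255],
    [3.5,5,0,0,0,-0.92,255]
  ]
}}

```text
clock: 3.32
position: [0.489, 0.0341, 0.06]
tool_rot: [3.141, -0.001, 0.229]
force: [0.8, 0.3, -2.7]
grip_width: 0.0245
```

Request:
{"method": "carry_out", "body": {
  "targets": [
    [3,5,0,0,0,-0.92,255],
    [2.5,5.5,0,0,0,-0.92,255],
    [2,5.5,0,0,0,-0.92,255],
    [1.5,6,0,0,0,-0.92,255],
    [1,6,0,0,0,-0.92,255]
  ]
}}

```text
clock: 3.73
position: [0.5095, 0.0122, 0.0595]
tool_rot: [3.141, 0.0, 0.711]
force: [-0.0, -1.2, -2.6]
grip_width: 0.0249
```

Request:
{"method": "carry_out", "body": {
  "targets": [
    [0,6,0,0,0,-0.92,255],
    [-0.5,6,0,0,0,-0.92,255],
    [-1,6,0,0,0,-0.92,255],
    [-1.5,6,0,0,0,-0.92,255],
    [-2,5.5,0,0,0,-0.92,255]
  ]
}}

```text
clock: 4.15
position: [0.5296, -0.0104, 0.0594]
tool_rot: [3.142, 0.0, 1.193]
force: [-0.9, 0.6, -2.9]
grip_width: 0.0247
```

Request:
{"method": "carry_out", "body": {
  "targets": [
    [-2.5,5.5,0,0,0,-0.92,255],
    [-3,5,0,0,0,-0.92,255],
    [-3.5,5,0,0,0,-0.92,255],
    [0,0,0,0,0,-0.42,255],
    [0,0,0,0,0,0,255]
  ]
}}

```text
clock: 4.57
position: [0.5418, -0.0236, 0.0593]
tool_rot: [-3.141, 0.0, 1.522]
force: [0.7, -0.3, -2.9]
grip_width: 0.0247
```

```bash
python3 - <<'E'
from plan import *;import cv2
from h import *
st()
a=bot.grab_frame("top");b=bot.grab_frame("side");np.savez("top1.npz",**a);np.savez("side1.npz",**b)
A=a["color"][100:290,120:400];B=b["color"][90:300,190:470]
cv2.imwrite("pics/v2.png",np.vstack([cv2.resize(i,(760,None or int(i.shape[0]*760/280)),interpolation=cv2.INTER_CUBIC) for i in(B,)])[:,:,::-1])
o=ortho(a,.4,.72,-.08,.42,.045,.7);cv2.imwrite("pics/o2.png",o[:,:,::-1])
E
```

```text
t 4.57 p [541.8 -23.6  59.3] rot [-3.1413e+00  2.0000e-04  1.5225e+00] F [ 0.7 -0.3 -2.9] w 24.7 q [ 0.33  0.69 -0.55  1.92  0.56  0.68 -0.61]
```

View pics/v2.png

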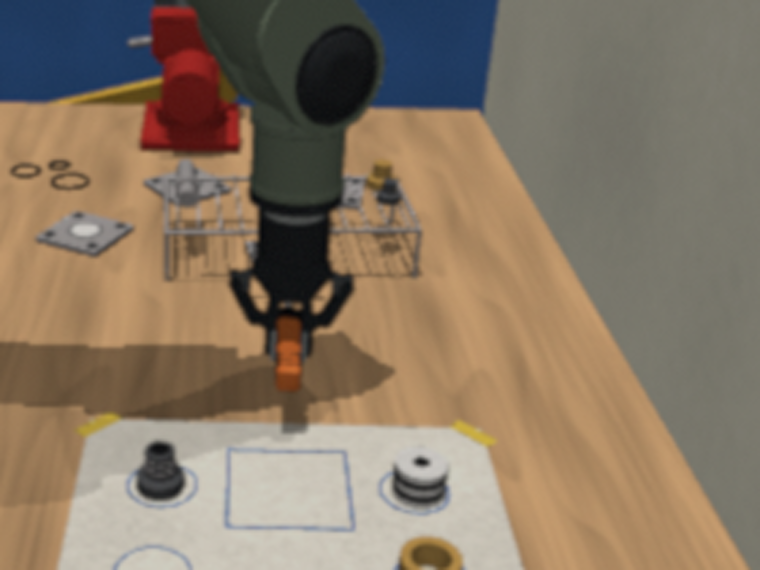

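The side view shows the rake held level by the handle at (290,350), with the blade hidden behind the gripper. The wrist camera's depth map can give the blade's height and position, and the plate.

```bash
python3 - <<'E'
from plan import *;import cv2
from h import *
s=bot.observe();f=bot.grab_frame("wrist")
T=np.eye(4);T[:3,:3]=R.from_euler('xyz',s["tool_rot"]).as_matrix();T[:3,3]=s["position"]
C=T@f["T_tool_cam"];np.savez("w2.npz",**f,C=C)
z=f["z_map"];v,u=np.mgrid[:420,:560];P=np.linalg.inv(f["K"])@np.stack([u*z,v*z,z]).reshape(3,-1)
P=((C[:3,:3]@P).T+C[:3,3]).reshape(420,560,3)*1000
L=P-s["position"]*1000; d=np.array([np.cos(s["tool_rot"][2]),np.sin(s["tool_rot"][2])]);a=L[...,:2]@d;l=L[...,:2]@np.array([-d[1],d[0]])
m=(z>0)&(a>200)&(a<245)&(abs(l)<70)&(P[...,2]>35)&(P[...,2]<110)
print(m.sum())
if m.any():
    for nm,q in(("along",a),("lat",l),("z",P[...,2])): print(nm,np.percentile(q[m],[1,10,50,90,99]).round(1))
cv2.imwrite("pics/w2.png",f["color"][:,:,::-1])
E
```

```text
0
```

View pics/w2.png

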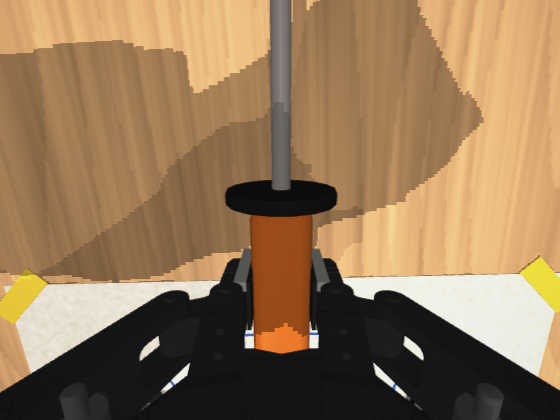

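The wrist view shows only the guard and rod, so I'll take the pitch from the rod's depth and the blade from the saved top image.

```bash
python3 - <<'E'
from plan import *
f=np.load("w2.npz");C=f["C"];z=f["z_map"];s=bot.observe()
v,u=np.mgrid[:420,:560];P=np.linalg.inv(f["K"])@np.stack([u*z,v*z,z]).reshape(3,-1)
P=((C[:3,:3]@P).T+C[:3,3]).reshape(420,560,3)*1000
for r in range(5,185,25):
    seg=P[r,268:296];i=np.argsort(-seg[:,2])[:5];print(r,seg[i].mean(0).round(1))
E
```

```text
5 [547.2  87.   79.1]
30 [546.8  79.2  78.8]
55 [546.7  70.9  79. ]
80 [546.8  62.3  79.1]
105 [545.1  53.5  78.6]
130 [544.9  44.2  79.5]
155 [543.7  34.5  78.6]
180 [544.7  24.2  78.8]
```

View pics/o2.png

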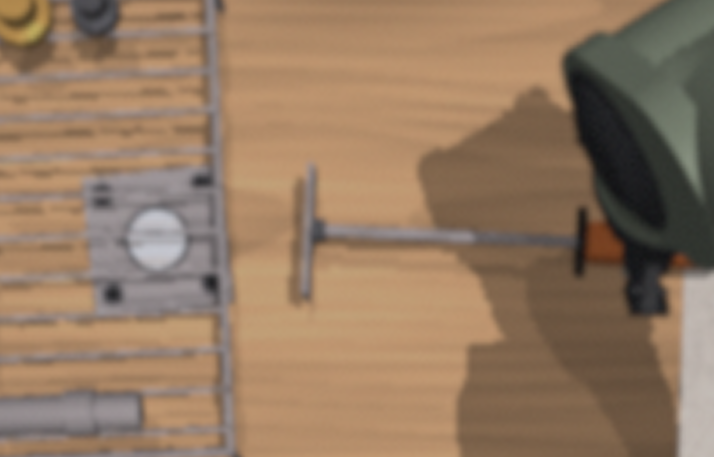

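The rake is level and the blade is at (309,232) in the ortho, within 4 mm of prediction. The plate is at about (0.562, 0.315). I'll lower to carrying height, insert over the plate, then lower the blade behind it.

Request:
{"method": "carry_out", "body": {
  "targets": [
    [0,0,15,0,0,0,255],
    [0,0,15,0,0,0,255],
    [20,0.4,0,0,0,0,255],
    [33,0.6,0,0,0,0,255],
    [33,0.6,0,0,0,0,255]
  ]
}}

```text
clock: 5.13
position: [0.5476, 0.0633, 0.0291]
tool_rot: [-3.141, 0.001, 1.518]
force: [1.6, 1.4, -2.6]
grip_width: 0.0244
```

Request:
{"method": "carry_out", "body": {
  "targets": [
    [33,0.6,0,0,0,0,255],
    [33,0.6,0,0,0,0,255],
    [22,0.5,0,0,0,0,255],
    [10,0,0,0,0,0,255],
    [0,0,0,0,0,0,255]
  ]
}}

```text
clock: 5.55
position: [0.554, 0.1638, 0.0295]
tool_rot: [3.141, -0.001, 1.524]
force: [-0.3, -0.3, -2.5]
grip_width: 0.0251
```

Request:
{"method": "carry_out", "body": {
  "targets": [
    [0,0,7,0,0,0,255],
    [0,0,7,0,0,0,255],
    [0,0,5,0,0,0,255],
    [0,0,0,0,0,0,255]
  ]
}}

```text
clock: 5.88
position: [0.5539, 0.1592, 0.0089]
tool_rot: [-3.14, 0.001, 1.519]
force: [0.2, -0.2, -2.5]
grip_width: 0.0247
```

```bash
python3 - <<'E'
from plan import *;import cv2
from h import *
st()
a=bot.grab_frame("top")
o=ortho(a,.42,.72,.0,.42,.02,.7);cv2.imwrite("pics/o3.png",o[:,:,::-1])
E
```

```text
t 5.88 p [553.9 159.2   8.9] rot [-3.1400e+00  1.1000e-03  1.5194e+00] F [ 0.2 -0.2 -2.5] w 24.7 q [-0.05  0.81 -0.48  1.84  0.59  0.64 -0.94]
```

View pics/o3.png

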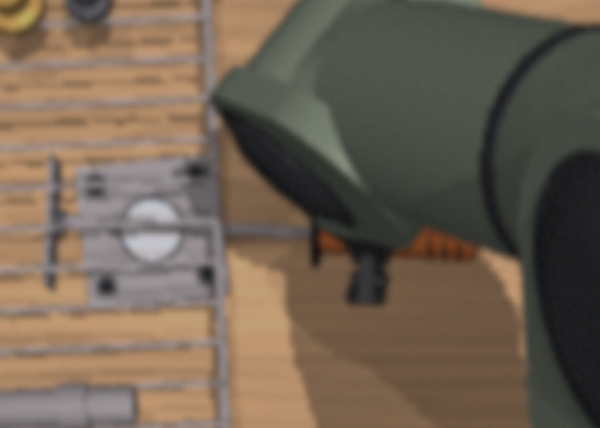

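The blade is behind the plate: blade at (54,222), plate recess at (151,231), with nothing pressed. Now I'll draw it out.

Request:
{"method": "carry_out", "body": {
  "targets": [
    [-6,0,0,0,0,0,255],
    [-8,0,0,0,0,0,255],
    [-10,0,0,0,0,0,255],
    [-14,0,0,0,0,0,255],
    [-18,0,0,0,0,0,255]
  ]
}}

```text
clock: 6.35
position: [0.5516, 0.1046, 0.0106]
tool_rot: [3.141, -0.001, 1.522]
force: [1.1, 4.3, -2.7]
grip_width: 0.0245
```

Request:
{"method": "carry_out", "body": {
  "targets": [
    [-20,0,0,0,0,0,255],
    [-20,0,0,0,0,0,255],
    [-20,0,0,0,0,0,255],
    [-20,0,0,0,0,0,255],
    [-20,0,0,0,0,0,255]
  ]
}}

```text
clock: 6.77
position: [0.5464, 0.0033, 0.0105]
tool_rot: [3.141, -0.0, 1.521]
force: [0.6, 4.1, -3.3]
grip_width: 0.0246
```

Request:
{"method": "carry_out", "body": {
  "targets": [
    [-20,0,0,0,0,0,255],
    [-20,0,0,0,0,0,255],
    [-16,0,0,0,0,0,255],
    [-12,0,0,0,0,0,255],
    [-6,0,0,0,0,0,255]
  ]
}}

```text
clock: 7.18
position: [0.5425, -0.0713, 0.0104]
tool_rot: [-3.142, 0.0, 1.519]
force: [-0.2, 4.5, -2.3]
grip_width: 0.0247
```

```bash
python3 - <<'E'
from plan import *;import cv2
from h import *
st()
a=bot.grab_frame("top");np.savez("top4.npz",**a)
o=ortho(a,.38,.72,-.28,.28,.01,.7);cv2.imwrite("pics/o4.png",o[:,:,::-1])
E
```

```text
t 7.18 p [542.5 -71.3  10.4] rot [-3.1415e+00  4.0000e-04  1.5190e+00] F [-0.2  4.5 -2.3] w 24.7 q [ 0.37  0.78 -0.49  1.92  0.63  0.6  -0.58]
```

View pics/o4.png

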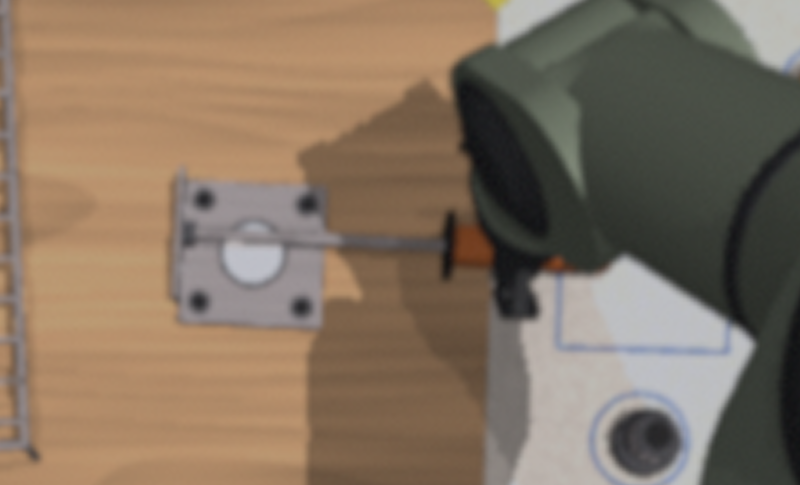

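The plate is out and flush to the blade, with its recess at (251,254), so its centre is (0.542, 0.104) and its yaw ≈ −2.9°. It sits about 9 mm towards −x of the blade's centre. The outline lines at px 560, 728 and 348 confirm its centre at (0.537, −0.172). I'll continue, easing the yaw to −1.6°.

Request:
{"method": "carry_out", "body": {
  "targets": [
    [-8,0.3,0,0,0,0,255],
    [-14,0.7,0,0,0,-0.02,255],
    [-18,0.8,0,0,0,-0.02,255],
    [-20,0.9,0,0,0,-0.02,255],
    [-20,0.8,0,0,0,-0.02,255]
  ]
}}

```text
clock: 7.65
position: [0.5428, -0.1485, 0.0104]
tool_rot: [3.142, -0.001, 1.532]
force: [0.7, 4.6, -3.0]
grip_width: 0.0248
```

Request:
{"method": "carry_out", "body": {
  "targets": [
    [-20,0.8,0,0,0,-0.02,255],
    [-20,0.7,0,0,0,-0.02,255],
    [-20,0.7,0,0,0,-0.02,255],
    [-20,0.6,0,0,0,-0.02,255],
    [-20,0.6,0,0,0,-0.02,255]
  ]
}}

```text
clock: 8.07
position: [0.5426, -0.2488, 0.0103]
tool_rot: [-3.142, -0.001, 1.541]
force: [0.8, 4.6, -3.4]
grip_width: 0.0246
```

Request:
{"method": "carry_out", "body": {
  "targets": [
    [-18,0.5,0,0,0,-0.02,255],
    [-14,0.4,0,0,0,-0.02,255],
    [-8,0.2,0,0,0,0,255],
    [-4,0.1,0,0,0,0,255],
    [-2,0,0,0,0,0,255]
  ]
}}

```text
clock: 8.48
position: [0.5423, -0.2945, 0.0102]
tool_rot: [-3.141, -0.001, 1.545]
force: [0.3, 5.3, -2.7]
grip_width: 0.0245
```

```bash
python3 - <<'E'
from plan import *;import cv2
from h import *
st()
a=bot.grab_frame("top");np.savez("top5.npz",**a)
o=ortho(a,.42,.68,-.28,.04,.01,.4);cv2.imwrite("pics/o5.png",o[:,:,::-1])
E
```

```text
t 8.48 p [ 542.3 -294.5   10.2] rot [-3.1414e+00 -7.0000e-04  1.5445e+00] F [ 0.3  5.3 -2.7] w 24.5 q [ 0.76  0.86 -0.54  1.73  0.62  0.73 -0.13]
```

View pics/o5.png

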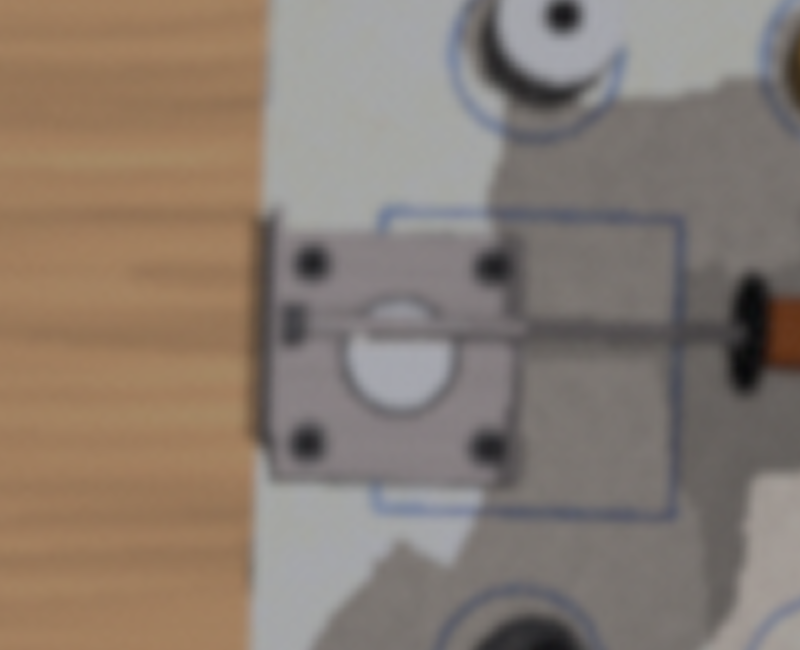

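The plate's bolt holes average (400,355), and it is already square to the outline, whose centre is (528,365). A straight pull of 53.5 mm remains.

Request:
{"method": "carry_out", "body": {
  "targets": [
    [-8,0,0,0,0,0,255],
    [-12,0,0,0,0,0,255],
    [-12,0,0,0,0,0,255],
    [-9,0,0,0,0,0,255],
    [-6,0,0,0,0,0,255]
  ]
}}

```text
clock: 8.95
position: [0.541, -0.3429, 0.0103]
tool_rot: [-3.141, 0.0, 1.544]
force: [0.1, 4.4, -2.7]
grip_width: 0.0244
```

Request:
{"method": "carry_out", "body": {
  "targets": [
    [-3.5,0,0,0,0,0,255],
    [-2,0,0,0,0,0,255],
    [-1,0,0,0,0,0,255],
    [0,0,0,0,0,0,255],
    [0,0,0,0,0,0,255]
  ]
}}

```text
clock: 9.37
position: [0.5409, -0.3485, 0.0104]
tool_rot: [3.142, 0.0, 1.544]
force: [-0.5, 1.8, -2.1]
grip_width: 0.0248
```

```bash
python3 - <<'E'
from plan import *;import cv2
from h import *
st()
a=bot.grab_frame("top");np.savez("top6.npz",**a)
o=ortho(a,.42,.68,-.28,.04,.01,.4);cv2.imwrite("pics/o6.png",o[:,:,::-1])
E
```

```text
t 9.37 p [ 540.9 -348.5   10.4] rot [3.1416e+00 1.0000e-04 1.5444e+00] F [-0.5  1.8 -2.1] w 24.8 q [ 0.83  0.89 -0.54  1.66  0.61  0.77 -0.03]
```

View pics/o6.png

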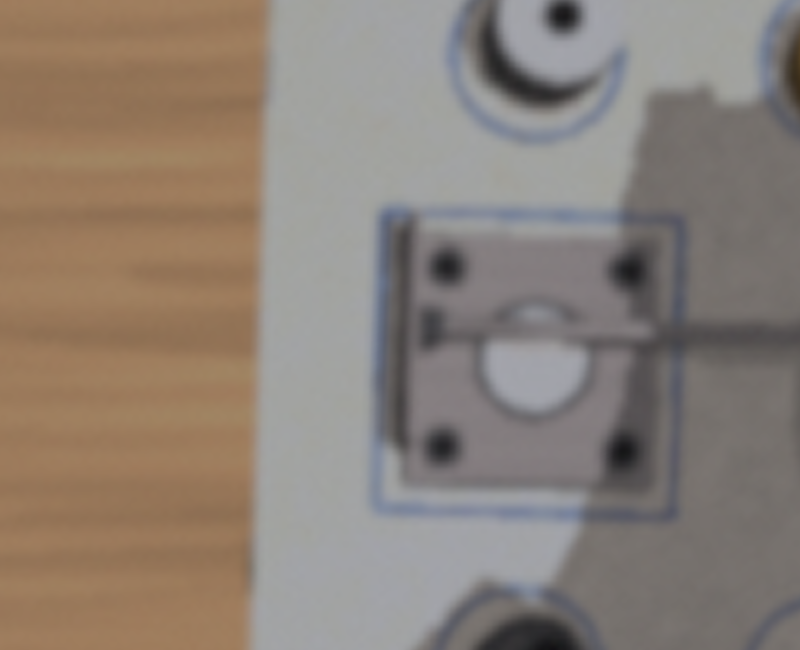

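The holes now average (535,360), so the plate is at (0.536, −0.174), within 1 mm of the outline centre and square to it. I'll back off, lift, and plan the return of the rake to its old free spot.

Request:
{"method": "carry_out", "body": {
  "targets": [
    [8,0,0,0,0,0,255],
    [10,0,0,0,0,0,255],
    [0,0,-15,0,0,0,255],
    [0,0,-30,0,0,0,255],
    [0,0,-30,0,0,0,255]
  ]
}}

```text
clock: 9.83
position: [0.541, -0.3296, 0.0865]
tool_rot: [-3.14, -0.001, 1.545]
force: [0.2, -0.7, -1.4]
grip_width: 0.0248
```

```bash
python3 - <<'E' | sed 's/np.float64(//g;s/)//g'
from plan import *
st();rows([(477,45,85,-.02,18)])
E
```

```text
t 9.83 p [ 541.  -329.6   86.5] rot [-3.1403e+00 -7.0000e-04  1.5455e+00] F [ 0.2 -0.7 -1.4] w 24.8 q [ 0.84  0.78 -0.6   1.66  0.54  0.88 -0.  ]
[20.7, -4.1, 0.1, -0.0, 0.0, 0.83]
[20.3, -5.9, 0.1, -0.0, 0.0, 0.83]
[19.7, -7.6, 0.1, -0.0, 0.0, 0.83]
[19.0, -9.3, 0.1, -0.0, 0.0, 0.83]
[18.1, -10.9, 0.1, -0.0, 0.0, 0.83]
[17.1, -12.4, 0.1, -0.0, 0.0, 0.83]
[15.9, -13.9, 0.1, -0.0, 0.0, 0.83]
[14.7, -15.2, 0.1, -0.0, 0.0, 0.83]
[13.3, -16.4, 0.1, -0.0, 0.0, 0.83]
[11.8, -17.5, 0.1, -0.0, 0.0, 0.83]
[10.2, -18.5, 0.1, -0.0, 0.0, 0.83]
[8.6, -19.3, 0.1, -0.0, 0.0, 0.83]
[6.9, -20.0, 0.1, -0.0, 0.0, 0.83]
[5.1, -20.5, 0.1, -0.0, 0.0, 0.83]
[3.3, -20.9, 0.1, -0.0, 0.0, 0.83]
[1.5, -21.1, 0.1, -0.0, 0.0, 0.83]
[-0.3, -21.1, 0.1, -0.0, 0.0, 0.83]
[-2.2, -21.0, 0.1, -0.0, 0.0, 0.83]
-- 18
```

Request:
{"method": "carry_out", "body": {
  "targets": [
    [20.5,-4,0,0,0,0.83,255],
    [20.5,-6,0,0,0,0.83,255],
    [19.5,-7.5,0,0,0,0.83,255],
    [19,-9.5,0,0,0,0.83,255],
    [18,-11,0,0,0,0.83,255]
  ]
}}

```text
clock: 10.25
position: [0.5233, -0.2256, 0.0865]
tool_rot: [3.141, 0.0, 1.105]
force: [0.8, 0.8, -3.1]
grip_width: 0.0248
```

Request:
{"method": "carry_out", "body": {
  "targets": [
    [17,-12.5,0,0,0,0.83,255],
    [16,-14,0,0,0,0.83,255],
    [14.5,-15,0,0,0,0.83,255],
    [13.5,-16.5,0,0,0,0.83,255],
    [12,-17.5,0,0,0,0.83,255]
  ]
}}

```text
clock: 10.67
position: [0.5057, -0.1211, 0.0864]
tool_rot: [3.141, -0.001, 0.671]
force: [2.0, 1.3, -2.5]
grip_width: 0.0245
```

Request:
{"method": "carry_out", "body": {
  "targets": [
    [10,-18.5,0,0,0,0.83,255],
    [8.5,-19.5,0,0,0,0.83,255],
    [7,-20,0,0,0,0.83,255],
    [5,-20.5,0,0,0,0.83,255],
    [3.5,-21,0,0,0,0.83,255]
  ]
}}

```text
clock: 11.08
position: [0.4875, -0.0167, 0.0863]
tool_rot: [3.142, -0.001, 0.237]
force: [0.5, -0.4, -4.1]
grip_width: 0.0246
```

Request:
{"method": "carry_out", "body": {
  "targets": [
    [1.5,-21,0,0,0,0.83,255],
    [0,-21,0,0,0,0.83,255],
    [-2,-21,0,0,0,0.83,255],
    [0,0,0,0,0,0,255],
    [0,0,0,0,0,0,255]
  ]
}}

```text
clock: 11.5
position: [0.4775, 0.0459, 0.0862]
tool_rot: [-3.141, -0.001, -0.017]
force: [-0.4, -0.2, -2.8]
grip_width: 0.0249
```

Request:
{"method": "carry_out", "body": {
  "targets": [
    [0,0,20,0,0,0,255],
    [0,0,20,0,0,0,255],
    [0,0,20,0,0,0,255],
    [0,0,10,0,0,0,255],
    [0,0,4,0,0,0,255]
  ]
}}

```text
clock: 11.92
position: [0.477, 0.0436, 0.0104]
tool_rot: [3.141, 0.002, -0.02]
force: [-0.3, 0.1, -2.8]
grip_width: 0.0247
```

Request:
{"method": "carry_out", "body": {
  "targets": [
    [0,0,1,0,0,0,255],
    [0,0,1,0,0,0,255],
    [0,0,0,0,0,0,255],
    [0,0,0,0,0,0,255]
  ]
}}

```text
clock: 12.25
position: [0.4781, 0.0442, 0.0101]
tool_rot: [-3.141, -0.001, -0.021]
force: [-0.4, -0.3, -2.4]
grip_width: 0.0246
```

Request:
{"method": "carry_out", "body": {
  "targets": [
    [0,0,0.5,0,0,0,255],
    [0,0,0,0,0,0,255]
  ]
}}

```text
clock: 12.42
position: [0.4779, 0.0442, 0.0092]
tool_rot: [-3.141, -0.001, -0.02]
force: [-0.4, -0.7, -2.8]
grip_width: 0.0248
```

Request:
{"method": "carry_out", "body": {
  "targets": [
    [0,0,1,0,0,0,255],
    [0,0,0.7,0,0,0,255],
    [0,0,0,0,0,0,255],
    [0,0,0,0,0,0,255]
  ]
}}

```text
clock: 12.75
position: [0.4778, 0.0442, 0.0075]
tool_rot: [-3.142, -0.001, -0.02]
force: [-3.7, 0.2, 11.6]
grip_width: 0.0244
```

The rake is resting on the bench (+12 N upward). I'll release and rise straight up.

Request:
{"method": "carry_out", "body": {
  "targets": [
    [0,0,0,0,0,0,170],
    [0,0,0,0,0,0,80],
    [0,0,0,0,0,0,0],
    [0,0,0,0,0,0,0],
    [0,0,0,0,0,0,0]
  ]
}}

```text
clock: 13.17
position: [0.4776, 0.0442, 0.0071]
tool_rot: [-3.142, 0.0, -0.02]
force: [0.3, 0.4, -0.3]
grip_width: 0.0752
```

Request:
{"method": "carry_out", "body": {
  "targets": [
    [0,0,-10,0,0,0,0],
    [0,0,-20,0,0,0,0],
    [0,0,-35,0,0,0,0],
    [0,0,-40,0,0,0,0],
    [0,0,-40,0,0,0,0]
  ]
}}

```text
clock: 13.58
position: [0.4768, 0.0442, 0.1542]
tool_rot: [3.142, 0.001, -0.02]
force: [1.8, -0.2, 0.5]
grip_width: 0.0855
```

Request:
{"method": "carry_out", "body": {
  "targets": [
    [-10,-15,-30,0,0,0,0],
    [-20,-15,-30,0,0,0,0],
    [0,0,0,0,0,0,0],
    [0,0,0,0,0,0,0]
  ]
}}

```text
clock: 13.92
position: [0.4483, 0.0754, 0.2142]
tool_rot: [-3.141, -0.004, -0.019]
force: [1.0, -0.3, -0.2]
grip_width: 0.0857
```

```bash
python3 - <<'E'
from plan import *;import cv2
from h import *
st()
a=bot.grab_frame("top");b=bot.grab_frame("side")
o=ortho(a,.36,.74,-.37,.1,.005,.8);B=cv2.resize(b["color"][190:340,190:410],(587,400))
cv2.imwrite("pics/o7.png",cv2.resize(o,(780,631))[:600,:,::-1]);cv2.imwrite("pics/s7.png",B[:,:,::-1])
E
```

```text
t 13.92 p [448.3  75.4 214.2] rot [-3.1411 -0.0036 -0.019 ] F [ 1.  -0.3 -0.2] w 85.7 q [-0.08  0.28 -0.26  2.04  0.1   0.83 -1.99]
```

View pics/o7.png

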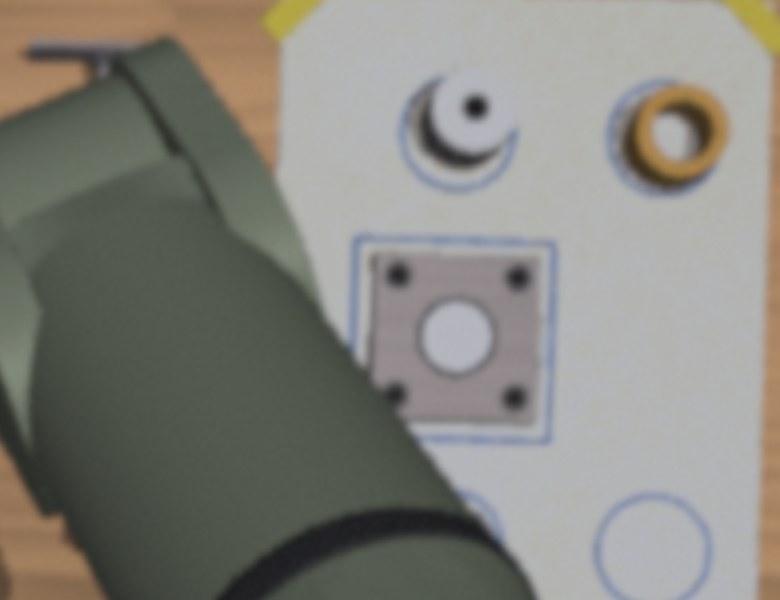

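The last view shows the plate centred in the outline at (456,338), square to it, with the piston and bush in place. The rake's blade is off the sheet at (85,50). I've used up the picture allowance, so I'll check the parts and the rake numerically, then hand in.

```bash
python3 - <<'E'
from plan import *;import cv2
from h import *
b=bot.grab_frame("side")["color"];a=dict(np.load("side0.npz"))["color"]
for n,(u,v) in dict(adaptor=(348,369),piston=(483,375),bush=(488,420)).items():
    u,v=int(u/1.4),int(v/1.4);t=cv2.cvtColor(a[v-16:v+16,u-16:u+16],cv2.COLOR_RGB2GRAY)
    r=cv2.matchTemplate(cv2.cvtColor(b[v-26:v+26,u-26:u+26],cv2.COLOR_RGB2GRAY),t,cv2.TM_CCOEFF_NORMED);_,m,_,l=cv2.minMaxLoc(r);print(n,round(m,3),np.array(l)-10)
s=bot.observe();f=bot.grab_frame("wrist");T=np.eye(4);T[:3,:3]=R.from_euler('xyz',s["tool_rot"]).as_matrix();T[:3,3]=s["position"]
C=T@f["T_tool_cam"];f["cam_to_world"]=C
h=cv2.cvtColor(f["color"],cv2.COLOR_RGB2HSV);o=((h[...,0]<14)&(h[...,1]>165)&(h[...,2]>90)).astype(np.uint8)
o=cv2.morphologyEx(o,cv2.MORPH_CLOSE,np.ones((15,15)));print(rect(f,o,.03))
z=f["z_map"];v,u=np.nonzero(o&(z>0));P=np.linalg.inv(f["K"])@np.stack([u*z[v,u],v*z[v,u],z[v,u]]);P=(C[:3,:3]@P).T+C[:3,3]
print("handle top z",np.percentile(P[:,2],[50,95]).round(4))
print(bot.job_done())
E
```

```text
adaptor 1.0 [0 0]
piston 1.0 [0 0]
bush 1.0 [0 0]
((459.9085998535156, 43.98981475830078), (26.52063751220703, 110.17969512939453), 89.03507995605469)
handle top z [0.0369 0.0383]
the job is handed in; nothing more can be done
None
```

The plate is in its outline and the job is handed in, at about 14 s of the 72 s allowed. I gripped the rake, went over the plate under the rack, and drew it out behind the blade. I then slid it into the outline and laid the rake back in its old spot between the rack and the sheet.

- **Plate:** its centre is within about 1 mm of the outline's centre. It is parallel to the lines within what the picture can show, with a clear gap on all sides.
- **Parts on the sheet:** the piston, bush and adaptor show no shift against the first side picture (0 pixels, correlation 1.0).
- **Rake:** the handle's top is at 38 mm, the height at which it was found, so it lies flat. It is off the sheet and clear of the plate.
- **Forces:** readings at the end of each move stayed under 12 N.

No check failed. The final side picture could not be viewed because the 12-picture limit was reached, so I checked the parts and the rake by numbers instead. Earlier, the blade seen from the top camera was about 4 mm off its predicted place, which did not matter for the job.

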